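# Lock a monitor arm down with its T-handle pin

## Robot

A 7-joint arm with a two-finger parallel gripper is mounted at the origin on the work surface. World frame = base frame: x ahead of the robot, y to its left, z up, the work surface at z = 0. Lengths are in m, angles in rad, forces in N, time in s.
With the tool pointing down it reaches from about 0.4 to 0.85 m from the base axis. Payload 10.4 kg.
Tool frame: the origin (TCP) lies midway between the tips of the shut fingers; the grasp point (between the pads) lies 19 mm behind it (manip.hold_point_z is the distance from the TCP to the grasp point, in m); z points along the fingers, y is the line along which they close (so a half turn about z gives the same grasp; the last joint's range is limited). The gripper opens to 85 mm and grips with 20 to 120 N. Pads are 22 mm wide; open, the fingers measure 114 mm over their backs; the gripper's body (76 mm by 85 mm) begins 54 mm behind the grasp point. The pads swing forward as they close: fully open they stand 13 mm farther back than shut.
Start: joints at [-0.023, 0.332, -0.065, 1.46, 0.022, 1.35, -0.088], TCP at [0.625, 0, 0.231] pointing down, gripper open.
Joint ranges: [-2.6, 2.6], [-0.5, 2.12], [-1.47, 1.34], [0.16, 2.42], [-1.27, 4.41], [0.06, 2.06], [-2.6, 2.6]. Speed limits (rad/s): [2.22, 2.22, 2.79, 2.79, 3.14, 3.14, 3.14].

## Interface

Orientations are given as a unit quaternion [x, y, z, w].
In Python, from workcell import manip, eyes, job gives the robot as it stands.
- The arm moves only by the shell command python3 -m crank 'ROWS' [FORCE]. ROWS is JSON, a list that holds one entry, the list of rows, each a list of 7 numbers: the finger opening in cm, from 0 to 8.54, then the shift along the world's x, y, z in cm, then the turn, a rotation vector about the world's x, y, z in degrees. In form: [[[hand, x, y, z, ax, ay, az], ...]]. A call has 1 to 20 rows; each row shifts and turns the commanded pose from where the row before left it; what a row does not reach is not made up. A row lasts 1/8 s, in which the tool goes at most 62.5 mm and 10.7 degrees, less where a joint would pass 70% of its speed; a pose out of reach is approached as far as the arm can. A call with a gripper value outside its range is refused whole. The fingers move at their own pace and stop on an object; FORCE is the grip in N (left out, the last holds). Time passes only in rows, so rows that do not move let the fingers close. It gives the time, the measured TCP pose, the force, the opening and the grip force at its end, in the units of the state.
- manip.get_obs(): the state, without advancing time (a new reading comes with each control period).
- eyes.camera(name): name is "scene" or "side" or "wrist"; returns (picture, depth): 480x640x3 uint8, red, green, blue; 480x640 float32, m along the optical axis (not along the pixel's ray), 0 where there is no reading.
- eyes.camera_params(name): a dict with "fx", "fy", "cx", "cy" (pixels), "world_from_camera" (4x4, takes a point from camera to world coordinates); the wrist camera has in their place "hand_eye" (4x4, takes a point from camera to tool coordinates, whose origin is the TCP and whose axes are the flange's). Camera axes: x right, y down, z forward; pixel columns grow to the right and rows downward; lengths in m; the calibration is good to about 2 mm. A picture is of the moment at which its call begins: read the wrist's pose just before it. camera_params takes no time and is no camera call.
- job.hand_in(): hands the job in; it is judged then, once.
The state is a dict: "clock": time; "joint_pos": joint angles; "joint_velocities": joint speeds; "tau": joint torques, N m; "position": TCP position; "ee_rot": TCP orientation; "ft_force": force on the tool from outside, world axes, zero at the start; "torque": the same for the moment, N m; "grip_width": opening from 0.0 (shut) to 1.0 (fully open); "grasp_force": force on a finger pad.
Only numpy, scipy, OpenCV 4.12 (cv2) and the standard library are available. Lean on these libraries where they do the work, as an engineer would, in place of code of your own. Each camera call takes 0.05 s, during which the arm holds its last target. There are 200 camera calls.

## Task

Get the monitor arm ready for carrying: swing the raised arm down level so that its cross hole lines up with the red-ringed holes in the shoulder fork, then push the loose T-handle lock pin right through the fork and the arm, from either side, until its red cross handle sits against the fork. Feel the pin through rather than forcing it, leave it in place and let go, and do not disturb the remote control, the network switch or the mouse.

Things in the scene. Friction and masses are not known exactly. Their poses are not given: they have to be found in the camera images.
- stand: Fixed monitor stand: dark base plate 240 x 180 x 10 mm, post 35 mm thick, and on it a grey fork of two upright cheeks 8 mm thick with a 50 mm gap (66 mm over the outside). The cheeks reach from 28 mm behind to 88 mm ahead of the pivot and 25 mm above and below it. Origin on the bench under the pivot; x along the arm as lowered, y left across the fork, z up.
- pivot (a point): Centre of the arm's pivot, mid-way between the cheeks, 130 mm above the bench. Axes as the stand.
- lock (a point): Middle of the line through the fork's two red-ringed lock holes, mid-way between the cheeks: 60 mm ahead of the pivot along the stand's x, at the same height. The holes run along y, 15.6 mm in diameter, outer mouths chamfered 1.6 mm. Axes as the stand.
- face_left (a point): Mouth of the lock hole on the outer face of the left (+y) cheek, 33 mm from point lock. Axes as the stand.
- face_right (a point): Mouth of the lock hole on the outer face of the right (-y) cheek, 33 mm from point lock. Axes as the stand.
- boom: The arm, an aluminium bar starting raised 17 to 34 degrees; it swings from about 20 degrees below level to 45 above. Origin at the pivot; x out along the arm, y left across it (parallel to the stand's y), z up when level. Balanced; a stiff hub holds it where it is left, about 4 N at boom_grip moves it. At its far end, 230 to 285 mm out, a knuckle and a 90 mm square upright plate.
- boom_hole (a point): Middle of the arm's cross hole, 60 mm from the pivot, 15.6 mm in diameter, through the arm's 46 mm wide root inside the fork, mouths chamfered 1.6 mm. It falls on point lock when the arm is level. Axes of the arm. The tapered pin draws it into line if it is within about 3 mm, the arm giving springily (about 1 mm for 1.5 N).
- boom_grip (a point): Place to hold the arm: centre of the bar 150 mm from the pivot, 44 mm wide (y) and 36 mm high, free from 90 to 230 mm out. Axes of the arm. When let go the arm springs back some 3 to 10 degrees towards where it came from, differently each time: take it past level, let go, look again and correct.
- pin: The loose T-handle lock pin, 96 mm long, 0.12 kg, lying level and flat on the bench, its axis 7 mm up. A steel shank 14 mm in diameter, 84 mm long; its last 5 mm tapers to 9 mm across. At its root a red cross bar 46 mm wide, 14 mm high, 12 mm thick. Origin 7 mm under pin_shoulder; x along the pin to its nose, y along the cross bar.
- pin_mid (a point): Point on the axis of the pin's shank, 36 mm ahead of the front of the cross bar, 7 mm above the bench. Axes as the pin.
- pin_shoulder (a point): Front face of the pin's cross bar, on the axis, where the shank begins. This face meets the cheek when the pin is home; the nose then stands 18 mm out of the other cheek. Axes as the pin.
- pin_nose (a point): Tip of the pin's nose, 84 mm ahead of pin_shoulder. Axes as the pin.
- remote: Bystander: black remote control 165 x 50 x 20 mm, lying loose. Origin at the centre of its underside, x along it.
- switch: Bystander: blue network switch 120 x 175 x 32 mm, loose. Origin at the centre of its underside.
- mouse: Bystander: black computer mouse, 100 x 60 x 32 mm, loose on a fixed red mouse mat 2 mm thick. Origin at the centre of its underside.

How it is judged:
On the way, in this order (a step that is already met when the one before it is completed fails the run):
1. the arm is brought down so that its cross hole is within 5 mm of the line of the fork's holes (distance between boom_hole and lock below 0.005 m), for 0.2 s.
2. the pin is started in line through one cheek into the arm's hole: its nose is inside the fork (x of pin_nose in the frame of lock between -0.004 and 0.004 m and z of pin_nose in the frame of lock between -0.004 and 0.004 m and angle between the x axis of pin_mid and the y axis of lock, either way round below 0.08 rad and distance between boom_hole and lock below 0.005 m and y of pin_nose in the frame of lock between -0.022 and 0.022 m), for 0.1 s.
At the end, for the whole second after the job is handed in: The pin is through both cheeks and the arm, in line within 4 mm and 0.08 rad, its cross bar within 4 mm of the cheek it entered by and its nose 10 mm or more out of the other; the arm's hole is within 4 mm of the fork's; pin and arm at rest (x of pin_nose in the frame of lock between -0.004 and 0.004 m and z of pin_nose in the frame of lock between -0.004 and 0.004 m and angle between the x axis of pin_mid and the y axis of lock, either way round below 0.08 rad and ((distance between pin_shoulder and face_left below 0.004 m and y of pin_nose in the frame of lock below -0.043 m) or (distance between pin_shoulder and face_right below 0.004 m and y of pin_nose in the frame of lock above 0.043 m)) and distance between boom_hole and lock below 0.004 m and linear speed of each of pin, boom below 0.02 m/s); the robot touches nothing.
It fails at once if the pin is forced: over 60 N between the pin and the stand or its arm (contact force between pin and stand above 60 N).
It fails at once if the remote is shifted by more than 25 mm (distance of remote from where it was at the start of the episode above 0.025 m).
It fails at once if the switch is shifted by more than 25 mm (distance of switch from where it was at the start of the episode above 0.025 m).
It fails at once if the mouse is shifted by more than 25 mm (distance of mouse from where it was at the start of the episode above 0.025 m).
It also fails if it takes over 72 s, if anything falls off the work surface, if the arm or the gripper's body presses on something with over 40 N, if the wrist force passes 120 N, or if a joint passes its speed limit or range.

## Working session

There is one attempt and no reset: what is moved stays moved. The work goes in short steps, Python scripts to look and compute and a shell command to move; the robot and the scene stay as the last step left them, time stands still between calls to the robot, and variables do not carry over. Pictures are saved under pics/ and viewed, at most 10 in all, crops included, and the job is handed in when it is done.

```bash
ls; mkdir -p pics
python3 - <<'E'
from workcell import manip, eyes, job
import cv2, numpy as np
o=manip.get_obs(); print(o['clock'],o['position'],o['ee_rot'],manip.hold_point_z)
ims=[]
for n in ['scene','side']:
    p,d=eyes.camera(n); np.savez(f'pics/{n}0.npz',p=p,d=d); cv2.imwrite(f'pics/{n}0.png',p[:,:,::-1])
    c=eyes.camera_params(n); print(n,c['fx'],c['fy'],c['cx'],c['cy']); print(np.round(c['world_from_camera'],3))
print(eyes.camera_params('wrist'))
E
```

```text
pics
0.0 [ 6.24611736e-01 -1.80962771e-05  2.30487031e-01] [ 7.07110307e-01  7.07102860e-01 -5.51535945e-04 -5.04203347e-04] 0.0187
scene 572.5155093889541 572.5155093889541 313.4079572641842 232.3378841429586
[[-0.37   0.597 -0.712  1.553]
 [ 0.929  0.249 -0.275  0.39 ]
 [ 0.013 -0.763 -0.646  0.978]
 [ 0.     0.     0.     1.   ]]
side 587.9554503146185 587.9554503146185 317.4454023771654 229.57918115304136
[[-0.99  -0.071  0.124  0.405]
 [-0.141  0.621 -0.771  0.913]
 [-0.022 -0.781 -0.625  0.863]
 [ 0.     0.     0.     1.   ]]
{'fx': 403.0870803361548, 'fy': 403.0870803361548, 'cx': 319.04133859797815, 'cy': 242.862712535124, 'hand_eye': array([[ 9.54791568e-05, -9.59939897e-01, -2.80205969e-01,
         7.13391095e-02],
       [ 9.99999847e-01,  2.44191498e-04, -4.95813916e-04,
        -6.94877090e-05],
       [ 5.44375475e-04, -2.80205879e-01,  9.59939774e-01,
        -1.43690063e-01],
       [ 0.00000000e+00,  0.00000000e+00,  0.00000000e+00,
         1.00000000e+00]])}
```

View pics/scene0.png

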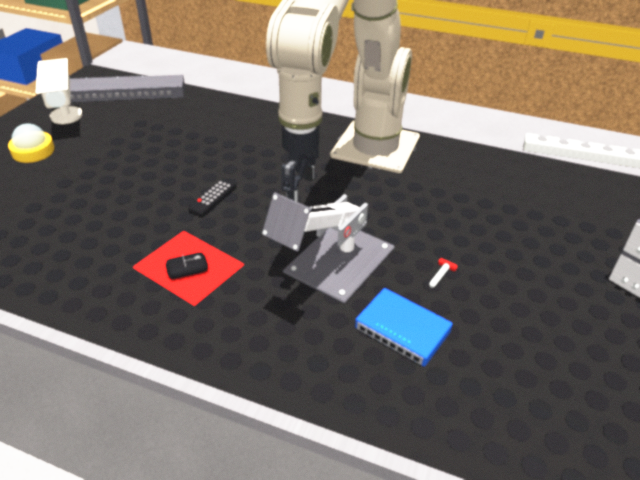

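View pics/side0.png

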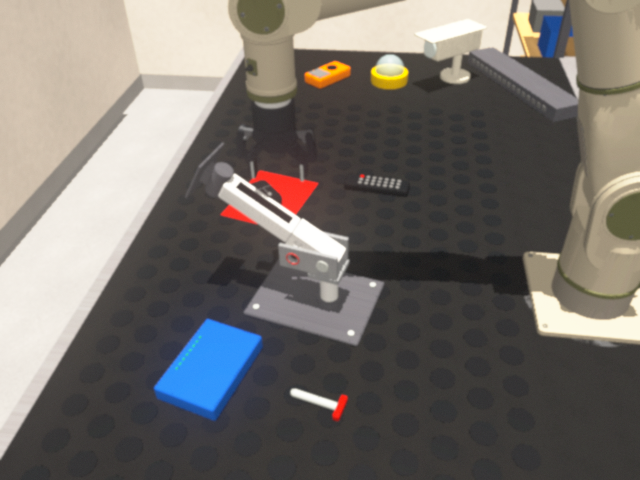

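The scene view shows the pin at about (443,272), the raised arm pointing left from the fork at (350,220), and a red ring near (347,230). The side view shows the pin at (320,402), the left-cheek ring at (292,258), and the arm rising to the left. Next I'll turn these into measurements.

```bash
cat > h.py <<'E'
from workcell import manip, eyes, job
import cv2, numpy as np
from scipy.spatial.transform import Rotation as R
def params(n):
    c=eyes.camera_params(n)
    if n=='wrist':
        o=manip.get_obs(); T=np.eye(4); T[:3,:3]=R.from_quat(o['ee_rot']).as_matrix(); T[:3,3]=o['position']
        W=T@c['hand_eye']
    else: W=c['world_from_camera']
    return c,W
def ray(n,uv,cw=None):
    c,W=cw or params(n); uv=np.atleast_2d(uv).astype(float)
    d=np.c_[(uv[:,0]-c['cx'])/c['fx'],(uv[:,1]-c['cy'])/c['fy'],np.ones(len(uv))]
    return W[:3,3],d@W[:3,:3].T
def onz(n,uv,z,cw=None):
    o,d=ray(n,uv,cw); return o+d*((z-o[2])/d[:,2])[:,None]
def dep(n,uv,dd,cw=None):
    o,d=ray(n,uv,cw); u=np.round(np.atleast_2d(uv)).astype(int); return o+d*dd[u[:,1],u[:,0]][:,None]
def redmask(p):
    h=cv2.cvtColor(p,cv2.COLOR_RGB2HSV); return ((h[...,0]<8)|(h[...,0]>172))&(h[...,1]>130)&(h[...,2]>80)
def blobs(m,amin=6):
    k,l,s,c=cv2.connectedComponentsWithStats(m.astype(np.uint8),connectivity=8)
    return [(i,s[i],c[i]) for i in range(1,k) if s[i,4]>=amin],l
E
python3 - <<'E'
from h import *
np.set_printoptions(precision=4,suppress=True)
for n in ['scene','side']:
    f=np.load(f'pics/{n}0.npz'); p,d=f['p'],f['d']
    bs,l=blobs(redmask(p))
    for i,s,c in bs:
        ys,xs=np.where(l==i); P=dep(n,np.c_[xs,ys],d); print(n,s,c,np.median(P,0),'z7:',onz(n,c,.007)[0])
    # pin shank
    box=(420,480,250,300) if n=='scene' else (275,360,375,425)
    sub=np.zeros(p.shape[:2],bool); sub[box[2]:box[3],box[0]:box[1]]=1
    h=cv2.cvtColor(p,cv2.COLOR_RGB2HSV)
    m=sub&(h[...,1]<60)&(h[...,2]>120)
    ys,xs=np.where(m); P=onz(n,np.c_[xs,ys],.009); ctr=P.mean(0); u,s,vt=np.linalg.svd(P-ctr); t=(P-ctr)@vt[0]
    print('shank',ctr,vt[0],t.min(),t.max(),len(xs))
E
python3 - <<'E'
import cv2,numpy as np
a=cv2.imread('pics/scene0.png')[180:310,250:410]; b=cv2.imread('pics/side0.png')[140:345,180:390]
a=cv2.resize(a,(400,325),interpolation=2);b=cv2.resize(b,(400,390),interpolation=2)
o=np.zeros((390,800,3),np.uint8);o[:325,:400]=a;o[:,400:]=b;cv2.imwrite('pics/crop0.png',o)
E
```

```text
scene [197 198   5   5  19] [198.8421 199.8421] [ 0.4909 -0.359   0.0198] z7: [ 0.4754 -0.3712  0.007 ]
scene [ 132  230  113   76 3770] [188.6798 267.3355] [ 0.722  -0.2485  0.0019] z7: [ 0.7224 -0.2546  0.007 ]
scene [438 257  20  15 130] [447.8    263.5692] [0.4706 0.3323 0.0093] z7: [0.4658 0.3289 0.007 ]
shank [0.5177 0.3166 0.009 ] [ 0.9736 -0.2285 -0.    ] -0.04856200108007552 0.046580288712741495 205
side [ 249  170   70   44 1352] [287.6354 188.2419] [ 0.6676 -0.3149  0.0019] z7: [ 0.6742 -0.3024  0.007 ]
side [360 174   5   4  18] [362.  175.5] [ 0.4889 -0.3607  0.02  ] z7: [ 0.4902 -0.3817  0.007 ]
side [220 205  36  20 290] [235.1966 214.631 ] [ 0.7861 -0.1827  0.0017] z7: [ 0.7805 -0.1781  0.007 ]
side [289 253   9   5  16] [293.25   254.6875] [0.5835 0.101  0.1413] z7: [ 0.6152 -0.0492  0.007 ]
side [332 394  16  28 244] [339.6352 407.4303] [0.4689 0.3316 0.0125] z7: [0.4694 0.3285 0.007 ]
shank [0.5166 0.3173 0.009 ] [-0.9696  0.2447 -0.    ] -0.04353158039436935 0.04161864586593711 449
```

View pics/crop0.png

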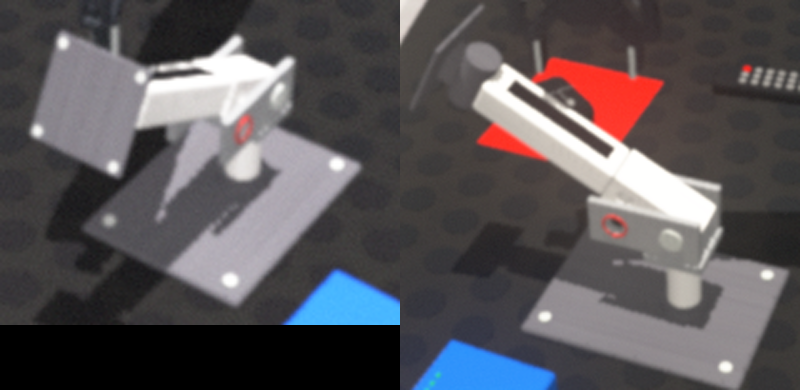

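The crop shows the left-cheek ring in both views, at about (347.6,231.2) in scene and (292.4,258.8) in side. It also shows the pivot cap and three plate screws in each view. I'll triangulate these.

```bash
cat >> h.py <<'E'
def tri(obs):
    A=np.zeros((3,3));b=np.zeros(3)
    for n,uv,*cw in obs:
        o,d=ray(n,uv,*cw); d=d[0]/np.linalg.norm(d[0]); M=np.eye(3)-np.outer(d,d); A+=M;b+=M@o
    X=np.linalg.solve(A,b)
    r=[]
    for n,uv,*cw in obs:
        o,d=ray(n,uv,*cw); d=d[0]/np.linalg.norm(d[0]); r.append(np.linalg.norm((np.eye(3)-np.outer(d,d))@(X-o)))
    return X,np.array(r)
E
python3 - <<'E'
from h import *
np.set_printoptions(precision=4,suppress=True)
f={n:np.load(f'pics/{n}0.npz') for n in ['scene','side']}
# ring: weighted redness
for n,c in [('scene',(347.6,231.2)),('side',(292.4,258.8))]:
    p=f[n]['p'].astype(int); x,y=map(int,c); s=p[y-9:y+10,x-9:x+10]; r=s[...,0]-np.maximum(s[...,1],s[...,2]); m=r>30
    ys,xs=np.where(m); print(n,m.sum(),xs.min()+x-9,xs.max()+x-9,ys.min()+y-9,ys.max()+y-9,'mid',(xs.min()+xs.max())/2+x-9,(ys.min()+ys.max())/2+y-9)
print('ring',tri([('scene',(347.6,231.2)),('side',(292.4,258.8))]))
print('pivcap',tri([('scene',(362,218)),('side',(322.3,265.6))]))
print(onz('scene',[(384.8,245.6),(342,292),(293.6,268.4)],.011)); print(onz('side',[(372.7,284.5),(350.6,332.4),(256.1,306.1)],.011))
# bystanders
for n in f:
    p=f[n]['p'];h=cv2.cvtColor(p,cv2.COLOR_RGB2HSV); m=(h[...,0]>95)&(h[...,0]<125)&(h[...,1]>150)&(h[...,2]>100)
    m[:150]=0
    ys,xs=np.where(m); P=dep(n,np.c_[xs,ys],f[n]['d']); P=P[P[:,2]>.025]; print('switch',P.mean(0),cv2.boxPoints(cv2.minAreaRect(P[:,:2].astype(np.float32))))
E
```

```text
scene 65 343 351 226 237 mid 347.0 231.5
side 109 285 299 252 265 mid 292.0 258.5
ring (array([0.5845, 0.1008, 0.1301]), array([0.0001, 0.0001]))
pivcap (array([0.5261, 0.116 , 0.1315]), array([0.0009, 0.0009]))
[[ 0.4657  0.1664  0.011 ]
 [ 0.6613  0.1201  0.011 ]
 [ 0.6317 -0.0153  0.011 ]]
[[0.4342 0.0288 0.011 ]
 [0.4669 0.164  0.011 ]
 [0.6612 0.1182 0.011 ]]
switch [0.7165 0.282  0.0354] [[0.6294 0.3758]
 [0.6325 0.1786]
 [1.5557 0.1928]
 [1.5527 0.39  ]]
switch [0.7051 0.2904 0.0367] [[0.405  0.9132]
 [0.6482 0.1517]
 [0.8307 0.21  ]
 [0.5874 0.9715]]
```

```bash
cat >> h.py <<'E'
yaw=np.deg2rad(-13.3); XS=np.array([np.cos(yaw),np.sin(yaw),0]); YS=np.array([-np.sin(yaw),np.cos(yaw),0])
FL=np.array([.5845,.1008,.130]); LOCK=FL-.033*YS; PIV=LOCK-.06*XS
S=np.c_[XS,YS,[0,0,1]]
def boomangle(n,p,d,cw=None):
    ys,xs=np.where(d>0); P=dep(n,np.c_[xs,ys],d,cw); Q=(P-PIV)@S
    bright=p[ys,xs].min(1)>110
    m=bright&(abs(Q[:,1])<.018)&(Q[:,0]>.08)&(Q[:,0]<.225)&(Q[:,2]>-.08)&(Q[:,2]<.2)
    Q=Q[m]
    if len(Q)<20: return None,len(Q)
    a=np.deg2rad(np.arange(-22,48,.1)); best=[]   # top face lies 18 mm above the centreline
    h=-Q[:,[0]]*np.sin(a)+Q[:,[2]]*np.cos(a)
    sc=(abs(h-.018)<.003).sum(0); top=a[sc>=.95*sc.max()]
    return np.rad2deg(top.mean()),sc.max(),len(Q),np.rad2deg(top[[0,-1]])
E
python3 - <<'E'
from h import *
print(LOCK,PIV,PIV+.15*XS)
for n in ['scene','side']:
    f=np.load(f'pics/{n}0.npz'); print(n,boomangle(n,f['p'],f['d']))
E
```

```text
[0.57690836 0.0686851  0.13      ] [0.51851763 0.08248808 0.13      ] [0.66449446 0.04798062 0.13      ]
scene (np.float64(29.15000000000073), np.int64(141), 142, array([28.8, 29.5]))
side (np.float64(29.150000000000723), np.int64(617), 918, array([28.9, 29.4]))
```

```bash
python3 -m crank '[[[8.54,0,0,1.5,0,0,9.6],[8.54,0,0,1.5,0,0,9.6],[8.54,0,0,1.5,0,0,9.6],[8.54,0,0,1.5,0,0,9.6],[8.54,0,0,1.2,0,0,9.6],[8.54,0,0,1.2,0,0,9.6],[8.54,0,0.7,1.2,0,0,9.6],[8.54,0,0.7,0,0,0,9.6],[8.54,-0.2,1.5,0,-2.2,-9.4,0],[8.54,-0.3,1.5,0,-2.2,-9.4,0],[8.54,-0.3,1.5,0,-2.2,-9.4,0],[8.54,0,0,0,0,0,0],[8.54,0,0,0,0,0,0]]]' 60
cat >> h.py <<'E'
def pose():
    o=manip.get_obs(); M=R.from_quat(o['ee_rot']).as_matrix(); z=S.T@M[:,2]; y=S.T@M[:,1]
    print('t %.2f'%o['clock'],'tcp',np.round(o['position'],4),'stand',np.round((o['position']-LOCK)@S,4),'toolz(stand)',np.round(z,3),'tooly',np.round(y,3),'F',np.round(o['ft_force'],1),'w',round(float(o['grip_width']),3),'gf',o['grasp_force'])
    return o,M
E
python3 -c "
from h import *
o,M=pose(); a=np.deg2rad(29.2); g=PIV+.15*(np.cos(a)*XS+np.sin(a)*np.array([0,0,1])); t=g+.016*(np.sin(a)*XS-np.cos(a)*np.array([0,0,1])); print(t,100*(t-o['position']))"
```

```text
clock: 1.72
position: [0.6172, 0.0585, 0.3278]
ee_rot: [0.112, 0.962, -0.029, 0.248]
ft_force: [0.8, -0.1, 0.3]
grip_width: 1.0
grasp_force: 0.0
t 1.73 tcp [0.6172 0.0585 0.3278] stand [ 0.0416 -0.0006  0.1978] toolz(stand) [ 0.484  0.001 -0.875] tooly [-0.001  1.     0.   ] F [ 0.8 -0.1  0.3] w 1.0 gf 0.0
[0.65354042 0.05057005 0.1892122 ] [  3.6321096   -0.79404083 -13.86334472]
```

```bash
python3 -m crank '[[[8.54,0,0,-3.5,0,0,0],[8.54,0,0,-3.6,0,0,0],[8.54,1.2,-0.26,-2.26,0,0,0],[8.54,1.2,-0.26,-2.26,0,0,0],[8.54,1.2,-0.26,-2.26,0,0,0],[8.54,0,0,0,0,0,0],[3.5,0,0,0,0,0,0],[3.5,0,0,0,0,0,0],[3.5,0,0,0,0,0,0],[3.5,0,0,0,0,0,0],[3.5,0,0,0,0,0,0]]]' 60; python3 -c "
from h import *
o,M=pose()
Z=np.array([0,0,1.])
r=.150;p=None
for a in [29.2,24.2,19.2,14.2,9.2,4.2,0,-4,-6.5]:
    b=np.deg2rad(a); t=PIV+.15*(np.cos(b)*XS+np.sin(b)*Z)+.016*(np.sin(b)*XS-np.cos(b)*Z)
    if p is not None: print(a,np.round(100*(t-p),2))
    p=t"
```

```text
clock: 3.1
position: [0.6536, 0.051, 0.1895]
ee_rot: [0.111, 0.962, -0.029, 0.249]
ft_force: [1.4, -1.1, 4.2]
grip_width: 0.508
grasp_force: 66.2
t 3.10 tcp [0.6536 0.051  0.1895] stand [0.0787 0.0004 0.0595] toolz(stand) [ 0.486  0.001 -0.874] tooly [-0.002  1.     0.001] F [ 1.4 -1.1  4.2] w 0.508 gf 66.15408182144165
24.2 [ 0.45 -0.11 -1.23]
19.2 [ 0.34 -0.08 -1.27]
14.2 [ 0.24 -0.06 -1.29]
9.2 [ 0.13 -0.03 -1.31]
4.2 [ 0.01 -0.   -1.32]
0 [-0.07  0.02 -1.1 ]
-4 [-0.14  0.03 -1.04]
-6.5 [-0.13  0.03 -0.65]
```

```bash
python3 -m crank '[[[3.5,0.45,-0.11,-1.23,1.15,4.87,0],[3.5,0.34,-0.08,-1.27,1.15,4.87,0],[3.5,0.24,-0.06,-1.29,1.15,4.87,0],[3.5,0.13,-0.03,-1.31,1.15,4.87,0],[3.5,0.01,0,-1.32,1.15,4.87,0],[3.5,-0.07,0.02,-1.1,0.97,4.09,0],[3.5,-0.14,0.03,-1.04,0.92,3.89,0],[3.5,-0.13,0.03,-0.65,0.57,2.43,0],[3.5,0,0,0,0,0,0],[3.5,0,0,0,0,0,0],[8.54,0,0,0,0,0,0],[8.54,0,0,0,0,0,0],[8.54,0,0,0,0,0,0]]]'; python3 -c "
from h import *
o,M=pose()
for n in ['scene','side']:
    p,d=eyes.camera(n); np.savez(f'pics/{n}1.npz',p=p,d=d); print(n,boomangle(n,p,d))"
```

```text
clock: 4.72
position: [0.661, 0.0495, 0.0961]
ee_rot: [0.115, 0.992, 0.007, -0.059]
ft_force: [-0.3, -0.2, 0.1]
grip_width: 0.999
grasp_force: 0.0
t 4.72 tcp [0.661  0.0495 0.0961] stand [ 0.0862  0.0006 -0.0339] toolz(stand) [-0.118  0.001 -0.993] tooly [-0.002  1.     0.001] F [-0.3 -0.2  0.1] w 0.999 gf 0.0
scene (np.float64(1.0500000000003276), np.int64(240), 484, array([0.8, 1.3]))
side (np.float64(1.0000000000003268), np.int64(331), 475, array([0.6, 1.4]))
```

```bash
python3 -m crank '[[[8.54,0,0,4,0,0,0],[8.54,0,0,5,-0.77,-3.3,0],[8.54,0,0,5,-0.77,-3.3,0],[8.54,-2.77,4.54,0,0,0,0],[8.54,-2.77,4.54,0,0,0,0],[8.54,-2.77,4.54,0,0,0,0],[8.54,-2.77,4.54,0,0,0,0],[8.54,-2.77,4.54,0,0,0,0],[8.54,-2.75,4.54,0,0,0,0],[8.54,0,0,-4,0,0,0],[8.54,0,0,-4,0,0,0],[8.54,0,0,0,0,0,0],[8.54,0,0,0,0,0,0]]]'
python3 - <<'E'
from h import *
np.set_printoptions(precision=4,suppress=True)
o,M=pose()
cw=params('wrist'); p,d=eyes.camera('wrist'); np.savez('pics/wrist2.npz',p=p,d=d); cv2.imwrite('pics/wrist2.png',p[:,:,::-1])
for n in ['scene','side']:
    p,d=eyes.camera(n); np.savez(f'pics/{n}2.npz',p=p,d=d); print(n,boomangle(n,p,d))
f=np.load('pics/wrist2.npz'); p,d=f['p'],f['d']
bs,l=blobs(redmask(p),30)
for i,s,c in bs: print('red',s,c,onz('wrist',c,.010,cw))
E
```

```text
clock: 6.45
position: [0.4959, 0.3221, 0.1581]
ee_rot: [0.115, 0.993, 0.001, 0.001]
ft_force: [0.6, 0.4, 0.7]
grip_width: 1.003
grasp_force: 0.0
t 6.45 tcp [0.4959 0.3221 0.1581] stand [-0.1371  0.2279  0.0281] toolz(stand) [ 0.001  0.003 -1.   ] tooly [-0.001  1.     0.003] F [0.6 0.4 0.7] w 1.003 gf 0.0
scene (np.float64(1.3500000000003318), np.int64(450), 496, array([1.1, 1.6]))
side (np.float64(1.4500000000003335), np.int64(562), 611, array([1.2, 1.7]))
red [ 287  179   65   19 1172] [318.8276 187.884 ] [[0.4692 0.3287 0.01  ]]
```

View pics/wrist2.png

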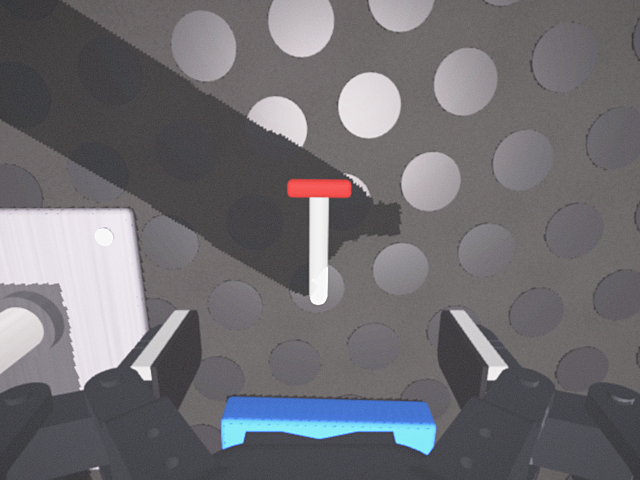

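The wrist view shows the pin upright at u≈318.5 and parallel to the finger gap, with the bar at row 188 and the nose at row 304. The boom measures +1.4° (1.5 mm), which is close enough.

Run:
```python
from h import *
np.set_printoptions(precision=4,suppress=True)
o,M=pose(); cw=params('wrist')
f=np.load('pics/wrist2.npz'); p=f['p']; h=cv2.cvtColor(p,cv2.COLOR_RGB2HSV)
m=(h[...,1]<40)&(h[...,2]>200); m[:199]=0; m[306:]=0; m[:,:305]=0; m[:,332:]=0
for v in (205,240,280): print(v,np.where(m[v])[0][[0,-1]])
A=onz('wrist',[(318.5,197.5)],.014,cw)[0]; B=onz('wrist',[(318.5,304.5)],.007,cw)[0]
print(A,B,np.linalg.norm((B-A)[:2]),np.degrees(np.arctan2(*(B-A)[1::-1])))
sh=B-.084*(B-A)/np.linalg.norm(B-A)
g=A+.022*XS; g[2]=0
print('from shoulder A',A,'from nose',sh,'grasp delta cm',100*(g-o['position']))
```

```text
t 6.60 tcp [0.4961 0.3221 0.1583] stand [-0.1369  0.2281  0.0283] toolz(stand) [ 0.002  0.003 -1.   ] tooly [-0.001  1.     0.003] F [ 0.2 -0.5  0.3] w 0.998 gf 0.0
205 [310 327]
240 [310 327]
280 [310 327]
[0.4757 0.3272 0.014 ] [0.5608 0.3072 0.007 ] 0.08747631859230069 -13.231011423061142
from shoulder A [0.4757 0.3272 0.014 ] from nose [0.4793 0.3263 0.0137] grasp delta cm [  0.0952  -0.0016 -15.8321]
```

```bash
python3 -m crank '[[[8.54,0.3,-0.05,-5,0,0,0],[8.54,0,0,-5,0,0,0],[8.54,0,0,-3.5,0,0,0],[8.54,0,0,-1.5,0,0,0],[5,0,0,-0.4,0,0,0],[3,0,0,0,0,0,0],[0.5,0,0,0,0,0,0],[0.5,0,0,0,0,0,0],[0.5,0,0,0,0,0,0],[0.5,0,0,0,0,0,0],[0.5,0,0,0,0,0,0]]]' 60; python3 -c "
from h import *
pose()"
```

```text
clock: 7.98
position: [0.4989, 0.3215, 0.0036]
ee_rot: [0.115, 0.993, 0.001, 0.001]
ft_force: [-0.9, -1.2, 6.1]
grip_width: 0.133
grasp_force: 58.6
t 7.97 tcp [0.4989 0.3215 0.0036] stand [-0.134   0.2281 -0.1264] toolz(stand) [ 0.002  0.002 -1.   ] tooly [-0.001  1.     0.002] F [-0.9 -1.2  6.1] w 0.133 gf 58.577826619148254
```

```bash
python3 -m crank '[[[0.5,0,0,1,0,0,0],[0.5,0,0,3,0,0,0],[0.5,0,0,4,0,0,0],[0.5,0,0,4,0,0,-10],[0.5,1.25,-1.19,0.3,0,0,-10],[0.5,1.25,-1.19,0,0,0,-10],[0.5,1.25,-1.19,0,0,0,-10],[0.5,1.25,-1.19,0,0,0,-10],[0.5,1.25,-1.19,0,0,0,-10],[0.5,1.25,-1.19,0,0,0,-10],[0.5,1.25,-1.19,0,0,0,-10],[0.5,1.25,-1.19,0,0,0,-10],[0.5,1.25,-1.19,0,0,0,0],[0.5,0,0,0,0,0,0],[0.5,0,0,0,0,0,0]]]'
python3 - <<'E'
from h import *
pose(); ims=[]
cw=params('wrist')
for n in ['scene','side','wrist']:
    p,d=eyes.camera(n); np.savez(f'pics/{n}3.npz',p=p,d=d); ims.append(p[:,:,::-1])
a=cv2.resize(ims[0][130:290,300:480],(400,356),interpolation=2);b=cv2.resize(ims[1][160:320,220:400],(400,356),interpolation=2)
o=np.zeros((600,800,3),np.uint8);o[:356,:400]=a;o[:356,400:]=b;o[360:600,:320]=cv2.resize(ims[2],(320,240));cv2.imwrite('pics/m3.png',o)
E
```

```text
clock: 9.85
position: [0.6103, 0.2147, 0.1255]
ee_rot: [0.783, 0.622, 0.0, 0.0]
ft_force: [-0.7, 0.7, -0.9]
grip_width: 0.134
grasp_force: 58.6
t 9.85 tcp [0.6103 0.2147 0.1255] stand [-0.0011  0.1498 -0.0045] toolz(stand) [ 0.001  0.    -1.   ] tooly [1.    0.004 0.001] F [-0.7  0.7 -0.9] w 0.134 gf 58.621761202812195
```

View pics/m3.png

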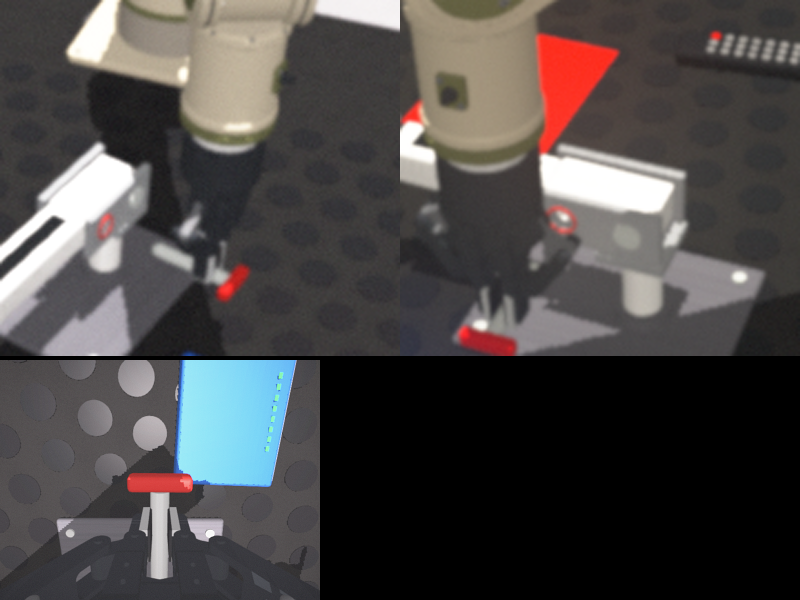

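The held pin shows in the scene crop with its nose at about (370.7,242.4) full-frame, pointing at the ring, and its bar at (405,257). I'll measure its height and pitch.

Run:
```python
from h import *
np.set_printoptions(precision=4,suppress=True)
o,M=pose(); cw=params('wrist'); obs=[]
for n,b in [('scene',(385,425,235,280)),('side',(235,290,295,330)),('wrist',(200,420,200,300))]:
    f=np.load(f'pics/{n}3.npz'); p,d=f['p'],f['d']; m=redmask(p); k=np.zeros_like(m); k[b[2]:b[3],b[0]:b[1]]=1; ys,xs=np.where(m&k)
    c=(xs.mean(),ys.mean()); w=cw if n=='wrist' else params(n); obs.append((n,c,w))
    P=dep(n,np.c_[xs,ys],d,w); print(n,len(xs),c,'depth med stand',(np.median(P,0)-LOCK)@S, 'ext z',np.percentile(P[:,2],[3,97]))
X,r=tri(obs); print('bar tri',(X-LOCK)@S,r)
X2,r=tri(obs[:2]); print('bar tri2',(X2-LOCK)@S,r)
# shank in scene: mask gray bright
f=np.load('pics/scene3.npz'); p=f['p']; h=cv2.cvtColor(p,cv2.COLOR_RGB2HSV)
m=(h[...,1]<60)&(h[...,2]>110); m[:, :366]=0; m[:,400:]=0; m[:235]=0; m[262:]=0
ys,xs=np.where(m); 
for x in range(366,400,2):
    q=ys[xs==x]; 
    if len(q): print(x,q.min(),q.max(),end=' | ')
# cast on plane stand x = tcp x
og,d=ray('scene',[(370.5,242.4),(375,244.5),(380,246.5),(405.3,257.2)]); og=(og-LOCK)@S; d=d@S; t=((o['position']-LOCK)@S)[0]
print(og+d*((t-og[0])/d[:,0])[:,None])
```

```text
t 10.00 tcp [0.6103 0.2148 0.1255] stand [-0.0011  0.1499 -0.0045] toolz(stand) [ 0.001 -0.    -1.   ] tooly [1.    0.004 0.001] F [ 0.9 -0.2 -1.9] w 0.132 gf 58.6217987537384
scene 129 (np.float64(404.31007751937983), np.float64(257.06201550387595)) depth med stand [0.0015 0.1805 0.0035] ext z [-0.0004  0.139 ]
side 220 (np.float64(258.90909090909093), np.float64(313.8681818181818)) depth med stand [-0.0022  0.1836  0.0031] ext z [0.0037 0.1374]
wrist 4692 (np.float64(316.62212276214836), np.float64(245.27152600170504)) depth med stand [-0.0022  0.1815  0.0063] ext z [0.1268 0.1378]
bar tri [-0.0016  0.1795 -0.0025] [0.0001 0.0008 0.0008]
bar tri2 [-0.0011  0.1798 -0.0023] [0.0003 0.0003]
368 241 243 | 370 239 245 | 372 239 246 | 374 239 247 | 376 240 248 | 378 241 248 | 380 242 249 | 382 235 250 | 384 235 251 | 386 235 250 | 392 255 256 | 394 246 256 | 396 246 256 | 398 250 257 | [[-0.0011  0.0937 -0.0036]
 [-0.0011  0.1055 -0.0038]
 [-0.0011  0.1184 -0.0031]
 [-0.0011  0.182  -0.0013]]
```

```bash
python3 -m crank '[[[0.5,0.12,-0.03,0.16,0,0,0],[0.5,-0.345,-1.46,0,0,0,0],[0.5,-0.345,-1.46,0,0,0,0],[0.5,-0.345,-1.46,0,0,0,0],[0.5,0,0,0,0,0,0],[0.5,0,0,0,0,0,0]]]'
python3 - <<'E'
from h import *
pose(); ims=[]
for n in ['scene','side']:
    p,d=eyes.camera(n); np.savez(f'pics/{n}4.npz',p=p,d=d); ims.append(p[:,:,::-1])
    print(boomangle(n,p,d))
a=cv2.resize(ims[0][200:270,320:390],(600,600),interpolation=2)
cv2.imwrite('pics/m4.png',a)
E
```

```text
clock: 10.75
position: [0.6017, 0.1702, 0.1272]
ee_rot: [0.784, 0.621, 0.0, 0.001]
ft_force: [0.1, 0.1, -1.6]
grip_width: 0.133
grasp_force: 58.6
t 10.75 tcp [0.6017 0.1702 0.1272] stand [ 0.0007  0.1045 -0.0028] toolz(stand) [ 0.001  0.    -1.   ] tooly [1.    0.002 0.001] F [ 0.1  0.1 -1.6] w 0.133 gf 58.64516258239746
(np.float64(1.3000000000003311), np.int64(441), 498, array([1. , 1.6]))
(np.float64(1.3500000000003318), np.int64(225), 239, array([1.1, 1.6]))
```

View pics/m4.png

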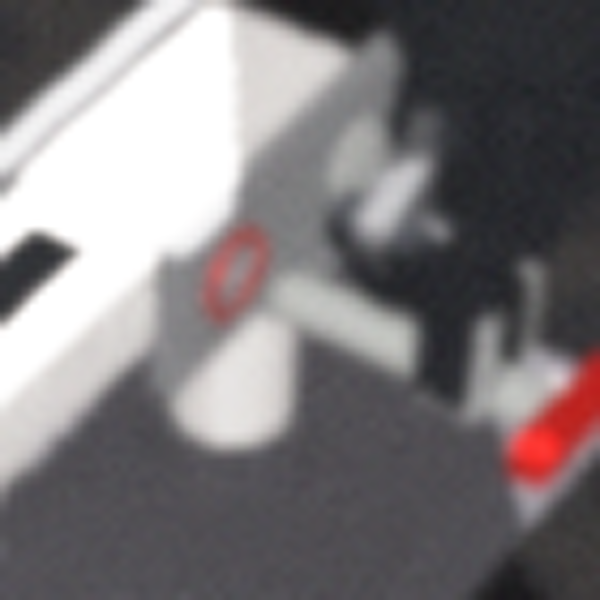

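The crop shows the nose just short of the ring at crop (237,275). The shank's midline, extended, looks slightly above the ring centre, so I'll measure that offset in subpixels.

Run:
```python
from h import *
np.set_printoptions(precision=4,suppress=True)
c,W=params('scene'); Wi=np.linalg.inv(W)
def proj(q):
    P=LOCK+S@np.array(q); P=Wi[:3,:3]@P+Wi[:3,3]; return np.array([c['fx']*P[0]/P[2]+c['cx'],c['fy']*P[1]/P[2]+c['cy']])
p=np.load('pics/scene4.npz')['p'].astype(float).min(2)
for y in (.033,.045,.055,.065): print(y,proj([0,y,0]),'dz1mm',proj([0,y,.001])-proj([0,y,0]),'dx1mm',proj([.001,y,0])-proj([0,y,0]))
for x in range(355,369,2):
    col=p[232:250,x]; print(x,col.astype(int), 'axis row',np.round(np.interp(x,*np.array([proj([0,y,0]) for y in np.linspace(.03,.09,30)]).T),2))
```

```text
0.033 [347.6324 231.2886] dz1mm [ 0.0225 -0.3324] dx1mm [-0.2333  0.2272]
0.045 [352.0557 233.2707] dz1mm [ 0.0248 -0.3328] dx1mm [-0.2321  0.229 ]
0.055 [355.7686 234.9345] dz1mm [ 0.0267 -0.333 ] dx1mm [-0.2311  0.2306]
0.065 [359.5061 236.6092] dz1mm [ 0.0287 -0.3333] dx1mm [-0.23    0.2321]
355 [167 183 190 191 185 169 142 118 103  99  97  93  92  86  90  83  87  83] axis row 234.59
357 [144 168 187 192 189 184 165 128  92  80  78  80  73  84  81  80  80  77] axis row 235.49
359 [102 139 171 189 193 189 181 158 122  93  82  81  84  80  77  78  79  81] axis row 236.38
361 [ 64  95 138 172 185 193 190 181 158 120  92  83  75  78  81  81  80  80] axis row 237.28
363 [ 44  45  81 122 166 185 193 190 179 155 118  91  78  78  77  78  78  84] axis row 238.17
365 [ 42  37  46  77 124 167 187 193 189 174 152 115  90  82  77  78  79  81] axis row 239.07
367 [ 37  36  40  55  90 132 161 167 170 163 153 125  96  81  81  81  82  76] axis row 239.97
```

The midline lies on the hole axis to within about 0.1 px, so I'll start inserting.

```bash
python3 -m crank '[[[0.5,-0.069,-0.292,0,0,0,0],[0.5,-0.069,-0.292,0,0,0,0],[0.5,-0.069,-0.292,0,0,0,0],[0.5,-0.046,-0.195,0,0,0,0],[0.5,-0.046,-0.195,0,0,0,0],[0.5,0,0,0,0,0,0]]]'; python3 -c "
from h import *
pose()"
```

```text
clock: 11.6
position: [0.5987, 0.1571, 0.1271]
ee_rot: [0.784, 0.621, 0.0, 0.001]
ft_force: [-0.3, 0.3, -1.6]
grip_width: 0.129
grasp_force: 58.6
t 11.60 tcp [0.5987 0.1571 0.1271] stand [ 0.0009  0.091  -0.0029] toolz(stand) [ 0.001 -0.    -1.   ] tooly [1.    0.001 0.001] F [-0.3  0.3 -1.6] w 0.129 gf 58.64543616771698
```

```bash
python3 -m crank '[[[0.5,-0.046,-0.195,0,0,0,0],[0.5,-0.046,-0.195,0,0,0,0],[0.5,-0.046,-0.195,0,0,0,0],[0.5,-0.046,-0.195,0,0,0,0],[0.5,0,0,0,0,0,0]]]'; python3 -c "
from h import *
pose()"
```

```text
clock: 12.22
position: [0.5969, 0.1492, 0.1271]
ee_rot: [0.784, 0.621, 0.0, 0.001]
ft_force: [-0.2, -0.7, -1.7]
grip_width: 0.131
grasp_force: 58.6
t 12.22 tcp [0.5969 0.1492 0.1271] stand [ 0.0009  0.0829 -0.0029] toolz(stand) [ 0.001 -0.    -1.   ] tooly [1.    0.001 0.001] F [-0.2 -0.7 -1.7] w 0.131 gf 58.64272892475128
```

```bash
python3 -m crank '[[[0.5,-0.046,-0.195,0,0,0,0],[0.5,-0.046,-0.195,0,0,0,0],[0.5,-0.046,-0.195,0,0,0,0],[0.5,-0.046,-0.195,0,0,0,0],[0.5,0,0,0,0,0,0]]]'; python3 -c "
from h import *
pose()"
```

```text
clock: 12.85
position: [0.595, 0.1414, 0.1271]
ee_rot: [0.784, 0.621, 0.0, 0.001]
ft_force: [0.3, -0.1, -1.6]
grip_width: 0.131
grasp_force: 58.7
t 12.85 tcp [0.595  0.1414 0.1271] stand [ 0.0009  0.0749 -0.0029] toolz(stand) [ 0.001 -0.    -1.   ] tooly [1.    0.001 0.001] F [ 0.3 -0.1 -1.6] w 0.131 gf 58.66745352745056
```

```bash
python3 -m crank '[[[0.5,-0.046,-0.195,0,0,0,0],[0.5,-0.046,-0.195,0,0,0,0],[0.5,-0.046,-0.195,0,0,0,0],[0.5,-0.046,-0.195,0,0,0,0],[0.5,-0.046,-0.195,0,0,0,0],[0.5,-0.046,-0.195,0,0,0,0],[0.5,0,0,0,0,0,0]]]'; python3 -c "
from h import *
pose()
for n in ['scene','side']:
    p,d=eyes.camera(n); np.savez(f'pics/{n}5.npz',p=p,d=d);print(boomangle(n,p,d))
    cv2.imwrite(f'pics/{n}5.png',cv2.resize(p[180:300,290:450] if n=='scene' else p[200:320,220:380],(640,480),interpolation=2)[:,:,::-1])"
```

```text
clock: 13.72
position: [0.5922, 0.1297, 0.127]
ee_rot: [0.784, 0.621, 0.0, 0.001]
ft_force: [0.0, -1.0, -0.4]
grip_width: 0.13
grasp_force: 58.7
t 13.72 tcp [0.5922 0.1297 0.127 ] stand [ 0.0009  0.0629 -0.003 ] toolz(stand) [ 0.001 -0.001 -1.   ] tooly [1.    0.001 0.001] F [ 0.  -1.  -0.4] w 0.13 gf 58.72366011142731
(np.float64(1.150000000000329), np.int64(451), 500, array([0.9, 1.4]))
(np.float64(1.150000000000329), np.int64(236), 267, array([0.9, 1.4]))
```

View pics/scene5.png

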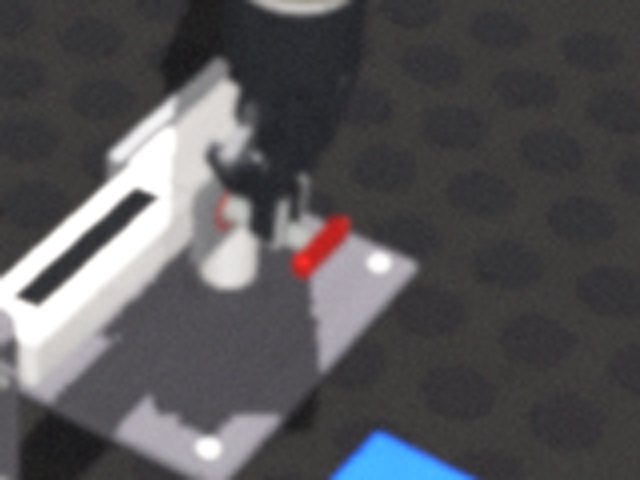

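The picture shows the shank entering the ring at crop (228,211), with the bar behind the fingers. I'll continue.

```bash
python3 -m crank '[[[0.5,-0.046,-0.195,0,0,0,0],[0.5,-0.046,-0.195,0,0,0,0],[0.5,-0.046,-0.195,0,0,0,0],[0.5,-0.046,-0.195,0,0,0,0],[0.5,-0.046,-0.195,0,0,0,0],[0.5,-0.046,-0.195,0,0,0,0],[0.5,0,0,0,0,0,0]]]'; python3 -c "
from h import *
pose()"
```

```text
clock: 14.7
position: [0.5894, 0.118, 0.127]
ee_rot: [0.784, 0.621, 0.0, 0.001]
ft_force: [0.2, -0.6, -1.1]
grip_width: 0.132
grasp_force: 58.8
t 14.70 tcp [0.5894 0.118  0.127 ] stand [ 0.0009  0.0509 -0.003 ] toolz(stand) [ 0.001 -0.001 -1.   ] tooly [1.    0.001 0.001] F [ 0.2 -0.6 -1.1] w 0.132 gf 58.78933310508728
```

```bash
python3 -m crank '[[[3,0,0,0,0,0,0],[8.54,0,0,0,0,0,0],[8.54,0,0,0,0,0,0],[8.54,0,0,0,0,0,0],[8.54,0.426,1.8,0,0,0,0],[8.54,0.426,1.8,0,0,0,0],[8.54,0.426,1.8,0,0,0,0],[8.54,0.426,1.8,-0.4,0,0,0],[0,0,0,0,0,0,0],[0,0,0,0,0,0,0],[0,0,0,0,0,0,0],[0,0,0,0,0,0,0],[0,0,0,0,0,0,0],[0,0,0,0,0,0,0]]]' 30
python3 - <<'E'
from h import *
np.set_printoptions(precision=4,suppress=True)
pose(); obs=[]
for n,b in [('scene',(355,395,225,260)),('side',(255,320,270,310))]:
    p,d=eyes.camera(n); print(boomangle(n,p,d)); m=redmask(p); k=np.zeros_like(m); k[b[2]:b[3],b[0]:b[1]]=1; ys,xs=np.where(m&k); print(len(xs))
    obs.append((n,(xs.mean(),ys.mean())))
    if n=='side': cv2.imwrite('pics/side6.png',cv2.resize(p[200:320,220:380],(640,480),interpolation=2)[:,:,::-1])
X,r=tri(obs); print(obs,(X-LOCK)@S,r)
E
```

```text
clock: 16.45
position: [0.6065, 0.1901, 0.1231]
ee_rot: [0.784, 0.621, 0.0, 0.001]
ft_force: [0.3, -0.8, 0.1]
grip_width: -0.0
grasp_force: 0.0
t 16.45 tcp [0.6065 0.1901 0.1231] stand [ 0.0009  0.125  -0.0069] toolz(stand) [ 0.001 -0.    -1.   ] tooly [1.    0.001 0.001] F [ 0.3 -0.8  0.1] w -0.0 gf 0.0
(np.float64(1.100000000000328), np.int64(463), 508, array([0.8, 1.4]))
104
(np.float64(0.9500000000003261), np.int64(172), 189, array([0.8, 1.1]))
34
[('scene', (np.float64(364.58653846153845), np.float64(242.08653846153845))), ('side', (np.float64(290.29411764705884), np.float64(280.29411764705884)))] [-0.0109  0.0725 -0.0187] [0.0016 0.0016]
```

View pics/side6.png

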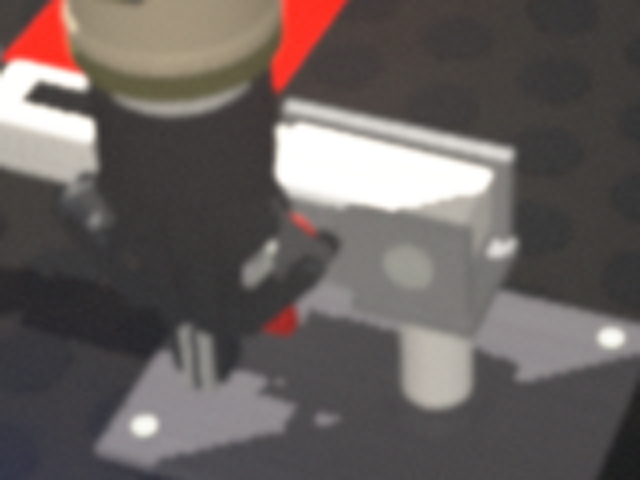

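The side view has the bar mostly hidden behind the gripper; only a bit of red shows at crop (281,322). I'll check the scene and wrist views together.

Run:
```python
from h import *
np.set_printoptions(precision=4,suppress=True)
c,W=params('scene'); Wi=np.linalg.inv(W)
def proj(q):
    P=LOCK+S@np.array(q); P=Wi[:3,:3]@P+Wi[:3,3]; return np.array([c['fx']*P[0]/P[2]+c['cx'],c['fy']*P[1]/P[2]+c['cy']])
print(proj([0,.079,0]),proj([.023,.079,0]),proj([-.023,.079,0]),proj([0.0,.115,0]))
cw=params('wrist'); w,dw=eyes.camera('wrist'); s,ds=eyes.camera('scene')
np.savez('pics/w7.npz',w=w,dw=dw,s=s,ds=ds)
o=np.zeros((480,800,3),np.uint8);o[:,:480]=cv2.resize(s[195:275,320:400],(480,480),interpolation=2)[:,:,::-1];o[:240,480:]=cv2.resize(w,(320,240))[:,:,::-1]
cv2.imwrite('pics/m7.png',o)
```

```text
[364.7802 238.9726] [359.4669 244.4213] [369.9762 233.6443] [378.5706 245.152 ]
```

View pics/m7.png

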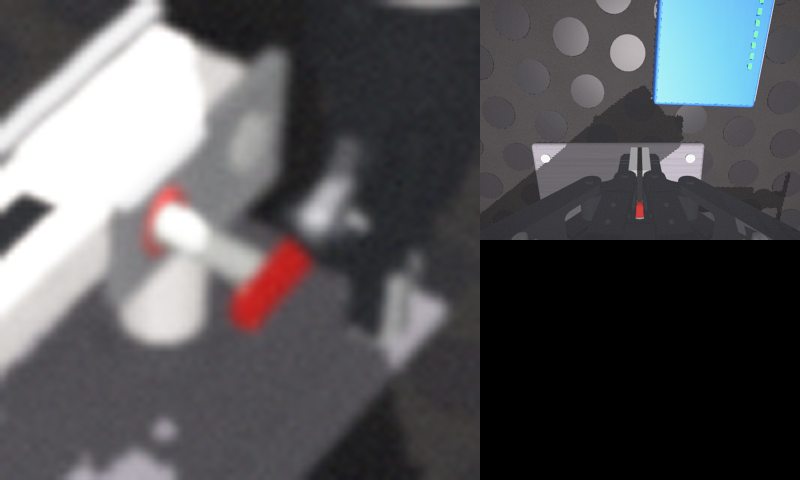

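The pin stayed in the hole with its bar sagging slightly, bar ends at about crop (245,315) and (300,250). I'll lower the shut fingers a little and push gently.

```bash
python3 -m crank '[[[0,-0.23,-0.97,-0.6,0,0,0],[0,-0.23,-0.97,0,0,0,0],[0,-0.092,-0.389,0,0,0,0],[0,-0.046,-0.195,0,0,0,0],[0,-0.046,-0.195,0,0,0,0],[0,-0.046,-0.195,0,0,0,0],[0,0,0,0,0,0,0]]]'; python3 -c "
from h import *
pose()"
```

```text
clock: 17.52
position: [0.5998, 0.1619, 0.1174]
ee_rot: [0.784, 0.621, 0.001, 0.001]
ft_force: [0.2, 4.0, 1.2]
grip_width: -0.001
grasp_force: 2.1
t 17.52 tcp [0.5998 0.1619 0.1174] stand [ 0.0008  0.096  -0.0126] toolz(stand) [ 0.002  0.001 -1.   ] tooly [1.    0.002 0.002] F [0.2 4.  1.2] w -0.001 gf 2.097593722573947
```

```bash
python3 -m crank '[[[0,-0.046,-0.195,0,0,0,0],[0,-0.046,-0.195,0,0,0,0],[0,-0.046,-0.195,0,0,0,0],[0,0,0,0,0,0,0]]]'; python3 -c "
from h import *
pose()"
```

```text
clock: 18.02
position: [0.5988, 0.1573, 0.1179]
ee_rot: [0.783, 0.622, 0.002, 0.0]
ft_force: [2.6, 7.3, 2.7]
grip_width: -0.001
grasp_force: 3.8
t 18.02 tcp [0.5988 0.1573 0.1179] stand [ 0.0009  0.0912 -0.0121] toolz(stand) [ 0.003  0.003 -1.   ] tooly [1.    0.003 0.003] F [2.6 7.3 2.7] w -0.001 gf 3.8141133886529133
```

```bash
python3 -m crank '[[[0,-0.046,-0.195,0.1,0,0,0],[0,-0.046,-0.195,0.1,0,0,0],[0,-0.046,-0.195,0.1,0,0,0],[0,0,0,0,0,0,0]]]'
python3 - <<'E'
from h import *
np.set_printoptions(precision=4,suppress=True)
pose()
p,d=eyes.camera('scene'); m=redmask(p); k=np.zeros_like(m); k[225:262,352:395]=1; ys,xs=np.where(m&k); print(boomangle('scene',p,d),cv2.minAreaRect(np.c_[xs,ys].astype(np.float32)))
E
```

```text
clock: 18.52
position: [0.5967, 0.1484, 0.1198]
ee_rot: [0.784, 0.621, -0.0, 0.001]
ft_force: [0.2, -0.1, -0.7]
grip_width: -0.001
grasp_force: 0.2
t 18.52 tcp [0.5967 0.1484 0.1198] stand [ 0.0009  0.0821 -0.0102] toolz(stand) [ 0.001 -0.001 -1.   ] tooly [1.    0.001 0.001] F [ 0.2 -0.1 -0.7] w -0.001 gf 0.1701043295035322
(np.float64(0.800000000000324), np.int64(441), 496, array([0.5, 1.1])) ((357.6600036621094, 239.6199951171875), (5.400000095367432, 11.80000114440918), 36.869895935058594)
```

```bash
python3 -m crank '[[[0,-0.046,-0.195,0,0,0,0],[0,-0.046,-0.195,0.1,0,0,0],[0,-0.046,-0.195,0.1,0,0,0],[0,-0.046,-0.195,0,0,0,0],[0,0,0,0,0,0,0]]]'; python3 -c "
from h import *
pose()"
```

```text
clock: 19.2
position: [0.595, 0.1413, 0.122]
ee_rot: [0.784, 0.621, 0.0, 0.001]
ft_force: [-0.3, -0.0, 0.5]
grip_width: -0.001
grasp_force: 0.1
t 19.20 tcp [0.595  0.1413 0.122 ] stand [ 0.0009  0.0748 -0.008 ] toolz(stand) [ 0.001 -0.001 -1.   ] tooly [1.    0.001 0.001] F [-0.3 -0.   0.5] w -0.001 gf 0.08715573814697564
```

```bash
python3 -m crank '[[[0,-0.046,-0.195,0,0,0,0],[0,-0.046,-0.195,0,0,0,0],[0,-0.046,-0.195,0,0,0,0],[0,0,0,0,0,0,0]]]'
python3 - <<'E'
from h import *
np.set_printoptions(precision=4,suppress=True)
pose()
p,d=eyes.camera('scene'); np.savez('pics/s8.npz',p=p,d=d); m=redmask(p); k=np.zeros_like(m); k[225:262,340:395]=1; ys,xs=np.where(m&k); print(boomangle('scene',p,d),len(xs),cv2.minAreaRect(np.c_[xs,ys].astype(np.float32)))
P=dep('scene',np.c_[xs,ys],d); print(np.median((P-LOCK)@S,0))
E
```

```text
clock: 19.7
position: [0.5936, 0.1354, 0.1221]
ee_rot: [0.784, 0.621, 0.0, 0.001]
ft_force: [-0.3, 0.8, 0.6]
grip_width: -0.0
grasp_force: 0.1
t 19.70 tcp [0.5936 0.1354 0.1221] stand [ 0.0009  0.0688 -0.0079] toolz(stand) [ 0.001 -0.001 -1.   ] tooly [1.    0.001 0.001] F [-0.3  0.8  0.6] w -0.0 gf 0.0639454205520451
(np.float64(0.6000000000003212), np.int64(448), 506, array([0.3, 0.9])) 58 ((352.63531494140625, 236.74118041992188), (5.640192031860352, 11.280384063720703), 49.398704528808594)
[0.0159 0.0542 0.0034]
```

```bash
python3 -m crank '[[[0,-0.046,-0.195,0,0,0,0],[0,-0.046,-0.195,0,0,0,0],[0,-0.046,-0.195,0,0,0,0],[0,-0.046,-0.195,0,0,0,0],[0,-0.023,-0.097,0,0,0,0],[0,0,0,0,0,0,0]]]'; python3 -c "
from h import *
pose()"
```

```text
clock: 20.5
position: [0.5916, 0.1268, 0.122]
ee_rot: [0.784, 0.621, 0.0, 0.001]
ft_force: [0.1, 0.6, 0.4]
grip_width: 0.0
grasp_force: 0.3
t 20.50 tcp [0.5916 0.1268 0.122 ] stand [ 0.0009  0.0599 -0.008 ] toolz(stand) [ 0.001 -0.001 -1.   ] tooly [1.    0.001 0.001] F [0.1 0.6 0.4] w 0.0 gf 0.2772438438842073
```

```bash
python3 -m crank '[[[0,-0.023,-0.097,0,0,0,0],[0,-0.023,-0.097,0,0,0,0],[0,-0.023,-0.097,0,0,0,0],[0,-0.012,-0.049,0,0,0,0],[0,0,0,0,0,0,0]]]'; python3 -c "
from h import *
pose()"
```

```text
clock: 21.12
position: [0.5907, 0.1235, 0.122]
ee_rot: [0.784, 0.621, 0.0, 0.001]
ft_force: [0.7, 0.6, -0.4]
grip_width: -0.001
grasp_force: 0.2
t 21.12 tcp [0.5907 0.1235 0.122 ] stand [ 0.0008  0.0565 -0.008 ] toolz(stand) [ 0.001 -0.    -1.   ] tooly [1.    0.001 0.001] F [ 0.7  0.6 -0.4] w -0.001 gf 0.1845790632069111
```

```bash
python3 -m crank '[[[0,-0.012,-0.049,0,0,0,0],[0,-0.012,-0.049,0,0,0,0],[0,-0.012,-0.049,0,0,0,0],[0,-0.012,-0.049,0,0,0,0],[0,0,0,0,0,0,0]]]'; python3 -c "
from h import *
pose()"
```

```text
clock: 21.75
position: [0.5904, 0.1222, 0.1221]
ee_rot: [0.784, 0.621, 0.001, 0.001]
ft_force: [1.3, 4.2, -0.9]
grip_width: -0.002
grasp_force: 2.0
t 21.75 tcp [0.5904 0.1222 0.1221] stand [ 0.0008  0.0552 -0.0079] toolz(stand) [ 0.002  0.    -1.   ] tooly [1.    0.002 0.002] F [ 1.3  4.2 -0.9] w -0.002 gf 1.9904333353042603
```

```bash
python3 -m crank '[[[0,-0.023,-0.097,0,0,0,0],[0,-0.023,-0.097,0,0,0,0],[0,-0.023,-0.097,0,0,0,0],[0,0,0,0,0,0,0]]]'; python3 -c "
from h import *
pose()"
```

```text
clock: 22.25
position: [0.5903, 0.1221, 0.1223]
ee_rot: [0.783, 0.622, 0.003, -0.0]
ft_force: [6.5, 11.6, -5.6]
grip_width: 0.0
grasp_force: 6.6
t 22.25 tcp [0.5903 0.1221 0.1223] stand [ 0.0008  0.0551 -0.0077] toolz(stand) [ 0.003  0.004 -1.   ] tooly [1.    0.004 0.003] F [ 6.5 11.6 -5.6] w 0.0 gf 6.599402893552906
```

```bash
python3 -m crank '[[[0,0.07,0.292,0,0,0,0],[0,0.23,0.97,0,0,0,0],[0,0.69,2.9,0,0,0,0],[0,0.69,2.9,2,0,0,0],[0,0.69,2.9,4,0,0,0],[0,0.69,2.9,5,0,0,0],[0,0.69,2.9,5,0,0,0],[0,0.69,2.9,0,0,0,0],[0,0,0,0,0,0,0]]]'
python3 - <<'E'
from h import *
np.set_printoptions(precision=4,suppress=True)
pose(); ims=[];obs=[]
for n,b in [('scene',(325,375,215,262)),('side',(265,330,235,300))]:
    p,d=eyes.camera(n); print(boomangle(n,p,d)); m=redmask(p); k=np.zeros_like(m); k[b[2]:b[3],b[0]:b[1]]=1; ys,xs=np.where(m&k)
    obs.append((n,(xs.mean(),ys.mean()))); P=dep(n,np.c_[xs,ys],d); print(len(xs),np.median((P-LOCK)@S,0)); ims.append(p)
X,r=tri(obs); print('bar',(X-LOCK)@S,r)
o=np.hstack([cv2.resize(ims[0][195:275,310:390],(400,400),interpolation=2),cv2.resize(ims[1][210:310,250:350],(400,400),interpolation=2)])
cv2.imwrite('pics/m9.png',o[:,:,::-1])
E
```

```text
clock: 23.38
position: [0.6333, 0.308, 0.2814]
ee_rot: [0.783, 0.622, -0.0, 0.0]
ft_force: [0.3, 0.7, -0.4]
grip_width: -0.002
grasp_force: 0.0
t 23.38 tcp [0.6333 0.308  0.2814] stand [-0.0002  0.2459  0.1514] toolz(stand) [ 0. -0. -1.] tooly [1.    0.005 0.   ] F [ 0.3  0.7 -0.4] w -0.002 gf 0.0
(np.float64(0.6000000000003212), np.int64(466), 510, array([0.3, 0.9]))
118 [0.0048 0.0389 0.0053]
(np.float64(0.6000000000003212), np.int64(248), 269, array([0.1, 1.1]))
202 [-0.0007  0.042   0.0049]
bar [0.0008 0.0372 0.0013] [0.0004 0.0004]
```

View pics/m9.png

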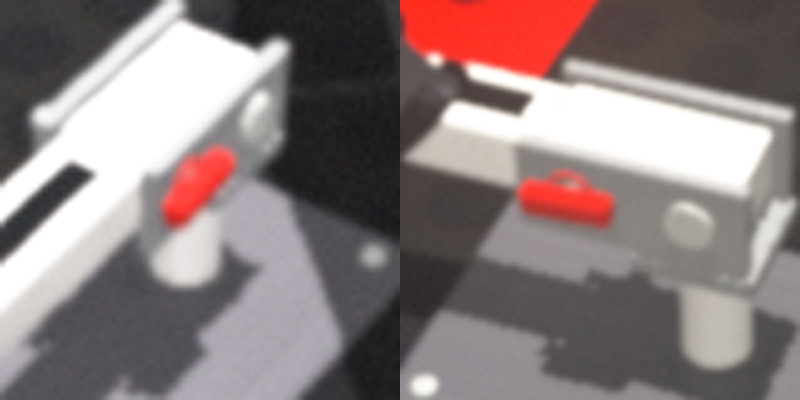

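The picture shows the red bar flat against the left cheek over the ring, at crop (198,187) in scene and (566,200) in side. Its measured centre is 37 mm from lock against 39 mm expected when home, the arm is about level, and the robot is clear.

```bash
python3 -c "
from workcell import job
print(job.hand_in())"
```

```text
the job is handed in; nothing more can be done
None
```

I lowered the arm to level, pushed the T-handle pin through from the left until its cross bar sat against the fork, let go, moved clear and handed the job in at about 23.5 s; no verdict was returned.

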